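Uncover the night lamp's reset lever and hold it at the mark

ROBOT

A 6-joint arm with a two-finger parallel gripper is mounted at the origin on the work surface. World frame = base frame: x ahead of the robot, y to its left, z up, the work surface at z = 0. Lengths are in m, angles in degrees, forces in N, time in s.
With the tool pointing down it reaches from about 0.25 to 0.8 m from the base axis. Payload 8.5 kg.
Tool frame: the origin (TCP) lies between the finger pads; the fingertips stand 11 mm ahead of it and the grasp point (between the pads) lies 8 mm behind it (env.tcp_to_tips is the z of the fingertips in the tool frame, in m); z points along the fingers, y is the direction in which the jaws open and shut (so a half turn about z gives the same grasp; the last joint's range is limited). The gripper opens to 85 mm and grips with 20 to 120 N. Pads are 22 mm wide; open, the fingers measure 114 mm over their backs; the gripper's body (76 mm by 85 mm) begins 54 mm behind the grasp point. The pads swing forward as they close: fully open they stand 13 mm farther back than shut.
Start: joints at [-64.572, 13.648, -0.773, 75.585, 0, 90], TCP at [0.225, -0.474, 0.242] pointing down, gripper open.
Joint ranges: [-152.45, 152.45], [-59.26, 108.67], [-65.41, 83.53], [-104.44, 129.93], [-82.83, 76.93], [-180, 180]. Speed limits (degrees/s): [127.2, 127.2, 159.86, 180, 180, 180].

INTERFACE

Orientations are given as [roll, pitch, yaw] about the fixed x, y, z axes, in that order (R = Rz(yaw) Ry(pitch) Rx(roll)).
In Python, from rig import env gives the robot as it stands. The module is installed in compiled form; this text tells all that it offers.
- The arm moves only by the tool move_arm, never from a script. Its argument "series" is a list of rows, each a list of 7 numbers: the shift along the tool's x, y, z in cm, then the turn, a rotation vector about the tool's x, y, z in degrees, then the closure, from 0 (fully open) to 1 (shut). In form: [[dx, dy, dz, wx, wy, wz, jaw], ...]. A call has exactly 5 rows; each row is the pose to reach, as a shift and turn from the pose commanded when the call began, along the tool's axes at that moment; what a row does not reach only later rows make up. A row lasts 1/8 s, in which the tool goes at most 62.5 mm and 10.7 degrees, less where a joint would pass 70% of its speed; a pose out of reach is approached as far as the arm can. A call with a gripper value outside its range is refused whole. The fingers move at their own pace and stop on an object; the grip force is fixed at half the most. Time passes only in rows, so rows that repeat a pose let the fingers close, or fill a call up. It gives the time, the measured TCP pose, the force and the opening at its end, in the units of the state.
- env.sense(): the state, without advancing time (a new reading comes with each control period).
- env.read_camera(name): name is "scene" or "top" or "wrist"; returns a dict with "img" (420x560x3 uint8, red, green, blue), "K" (3x3 intrinsics, pixels), "eye" and "attitude" of the camera in the world. Camera axes: x right, y down, z forward; pixel columns grow to the right and rows downward; lengths in m; the calibration is good to about 2 mm. A picture is of the moment at which its call begins. There is no depth.
- env.close_job(): hands the job in, once; it reports no verdict.
The state is a dict: "t": time; "q": joint angles; "qvel": joint speeds; "tau": joint torques, N m; "eef_pos": TCP position; "tool_rot": TCP orientation; "wrist_force": force on the tool from outside, world axes, zero at the start; "ft_torque": the same for the moment, N m; "finger_gap": finger opening in m.
Only numpy, scipy, OpenCV 4.12 (cv2) and the standard library are available. Lean on these libraries where they do the work, as an engineer would, in place of code of your own. Each camera call takes 0.05 s, during which the arm holds its last target.

TASK

Reset the night lamp: lift the loose child-guard cover off its pull lever and set it down (do not drop it) the right way up, flat inside the shallow wooden tray, and let go of it. Then pull the spring-return lever out along its slot until its crossbar is level with the pair of mark blocks on the lamp base, and finish still holding it there, because it springs back if released. Leave the other things on the stool where they are.

Things in the scene. Friction and masses are not known exactly. Their poses are not given: they have to be found in the camera images.
- lamp: White plastic night lamp, fixed to the stool. Origin: centre of the underside of its base, a slab 280 mm long (own x), 110 mm wide (own y), top 30 mm above the stool. A mushroom shade (110 mm across, top 130 mm above the stool, underside 77 mm) stands on its +x end, 80 mm from the origin. On its -x half the pull lever slides in a straight slot along own x at y = 0; pulling out means towards the lamp's own -x, away from the shade. Its direction on the stool varies.
- lever (a joint): How far the lever is pulled out (m): 0 at home (45 mm from the lamp origin on the -x side, hidden under the cover at the start), end stop 0.055. A spring pulls it home with about 2.4 N at 0, 7 N at 0.03 and 11 N at the end stop, so grip it firmly.
- lever_grip (a point): Middle of the lever's upright grip, a round plastic knob 24 mm across and 30 mm tall (67 to 97 mm above the stool) on a 14 mm stalk; this point is 82 mm above the stool. At the foot of the stalk is a crossbar 5 mm thick (own x), 42 mm long across the slot, 31 to 37 mm above the stool, directly below this point. The axes are the lamp's.
- lever_bar (a point): Middle of the top of the lever's crossbar, directly under its grip, 37 mm above the stool. The axes are the lamp's.
- mark (a joint): Where the pair of mark blocks stands, as the lever pull (m) at which the crossbar's middle is exactly level with the blocks' middle. It differs each time and the blocks are stiff: leave them.
- mark_mid (a point): Point on the slot's centre line midway between the two mark blocks, 37 mm above the stool. The blocks are dark, 8 mm thick along the slot, 14 mm wide, 12 mm tall (top 42 mm above the stool), centred 41 mm either side of the slot. The axes are the lamp's.
- cover_center (a point): Middle of the loose child-guard cover (55 to 90 g), half-way up: a plastic box open below, 62 mm along its own x, 58 mm along its own y, walls 3 mm, 75 mm tall, and on its top a grip ridge 44 mm along x, 14 mm wide (y), 24 mm tall. 99 mm tall in all; its lower rim is 49.5 mm below this point, the ridge's middle 37.5 mm above it. At the start it stands on the lamp's base over the lever, its x along the lamp's x within 2 degrees; it must rise 70 mm to clear the lever.
- tray_in (a point): Centre of the inner floor (5 mm above the stool) of the shallow wooden tray, fixed to the stool: outside 160 mm (own x) by 140 mm (own y) by 18 mm high, walls 5 mm thick.
- sippy_cup: Bystander, leave it: closed sippy cup with lid, spout and two handles, about 72 mm across (104 mm over the handles) and 126 mm high, upright. Origin at its underside, near the middle of its length.
- elephant: Bystander, leave it: white ceramic elephant figurine, about 125 mm long, 70 mm wide and 90 mm high, standing. Origin at its underside, near the middle of its length.
- lotion: Bystander, leave it: closed lotion bottle, 52 mm across and 130 mm high, upright. Origin at its underside, near the middle of its length.
- hairbrush: Bystander, leave it: steel baby hairbrush lying flat along its own x, 190 mm long, 45 mm wide, 31 mm high. Origin at its underside, near the middle of its length.
- teether: Bystander, leave it: hard silicone teether ring lying flat, 72 mm across, 14 mm high. Origin at its underside, near the middle of its length.
- rattle: Bystander, leave it: wooden rattle lying flat along its own x: two 44 mm discs 22 mm high joined by a rod, 134 mm long. Origin at its underside, near the middle of its length.
Mind the look-alikes: they are no part of the job. What is shaped like the part that bears cover_center but green is not meant.

How it is judged (in metres and radians):
On the way, in this order (a step that is already met when the one before it is completed fails the run):
1. the cover is lifted clear above the lever, which has not been pulled (height (world z) of cover_center above 0.145 m and value of joint lever below 0.008 m), for 0.1 s.
2. the cover stands flat and the right way up inside the tray, let go, while the lever is still home (x of cover_center in the frame of tray_in between -0.055 and 0.055 m and y of cover_center in the frame of tray_in between -0.045 and 0.045 m and z of cover_center in the frame of tray_in below 0.054 m and angle between cover_center's own z axis and vertical below 0.1 rad and contact force between cover and the fingers below 0.05 N and linear speed of cover below 0.02 m/s and value of joint lever below 0.008 m), for 0.2 s.
At the end, for the whole second after the job is handed in: Through the last second the fingers hold the lever (over 2 N, nothing else pushing it), its crossbar's middle within 4 mm of the mark blocks' middle along the slot (their half thickness); the cover stands still, untouched, right way up (within 0.1 rad) on the floor of the tray (x of cover_center in the frame of tray_in between -0.055 and 0.055 m and y of cover_center in the frame of tray_in between -0.045 and 0.045 m and z of cover_center in the frame of tray_in below 0.054 m and angle between cover_center's own z axis and vertical below 0.1 rad and contact force between cover and the fingers below 0.05 N and linear speed of cover below 0.02 m/s and x of lever_bar in the frame of mark_mid between -0.004 and 0.004 m and contact force between lever and the fingers above 2 N and contact force between lever and cover below 0.05 N and contact force between lever and sippy_cup below 0.05 N and contact force between lever and elephant below 0.05 N and contact force between lever and lotion below 0.05 N and contact force between lever and hairbrush below 0.05 N and contact force between lever and teether below 0.05 N and contact force between lever and rattle below 0.05 N); the arm keeps its last pose, push and grip.
It fails at once if the cover is dropped or flung (falls faster than 0.7 m/s out of the fingers) (linear speed of cover above 0.7 m/s and contact force between cover and the fingers below 0.05 N).
It fails at once if the mark blocks are shifted (distance of mark_mid from where it was at the start of the episode above 0.003 m).
It fails at once if a bystander is moved more than 30 mm or tipped over (distance of any of sippy_cup, elephant, lotion, hairbrush, teether, rattle from where it was at the start of the episode above 0.03 m or angle between any of sippy_cup, elephant, lotion, hairbrush, teether, rattle's own z axis and vertical above 0.5 rad).
It also fails if it takes over 58 s, if anything falls off the work surface, if the arm or the gripper's body presses on something with over 40 N, if the wrist force passes 120 N, or if a joint passes its speed limit or range.

## Working session

There is one attempt and no reset: what is moved stays moved. The work goes in short steps, Python scripts to look and compute and a tool call to move; the robot and the scene stay as the last step left them, time stands still between calls to the robot, and variables do not carry over. Pictures are saved under pics/ and viewed, and the job is handed in when it is done.

Besides the shell and the picture viewer there is one more tool, called after "Emit:" as name(argument=value, ...) on one line, values as JSON. move_arm: Moves the arm, as the interface text tells. Its arguments: {"type":"object","properties":{"series":{"type":"array"}},"required":["series"]}

```bash
mkdir -p pics; ls; python3 - <<'E'
from rig import env
import cv2
print(env.sense())
for n in ["scene","top","wrist"]:
    c=env.read_camera(n); print(n,c["K"],c["eye"],c["attitude"])
    cv2.imwrite(f"pics/{n}0.png",c["img"][:,:,::-1])
E
```

```text
pics
{'t': 0.0, 'q': array([-6.45699146e+01,  1.36808553e+01, -8.15569846e-01,  7.55849790e+01,
       -2.54043539e-03,  9.00006479e+01]), 'qvel': array([-0.00173756, -0.01398683,  0.03151398, -0.04352901,  0.01775956,
        0.08262277]), 'tau': array([-3.23416913e-03, -5.38778329e+01,  3.46440268e+01,  1.83049310e-02,
        9.14076418e-05,  1.18437706e-05]), 'eef_pos': array([ 0.22525927, -0.47378329,  0.24168788]), 'tool_rot': array([-1.79918596e+02,  2.54135331e-03,  2.54294412e+01]), 'wrist_force': array([-0.31722512, -0.18499482,  0.57048162]), 'ft_torque': array([ 0.00852016, -0.02319843, -0.0725739 ]), 'finger_gap': 0.08563519383076498}
scene [[511.78068069   0.         268.8669222 ]
 [  0.         511.78068069 202.85835151]
 [  0.           0.           1.        ]] [ 1.23464783 -1.0630503   1.28079641] [-133.54673007   -0.85695216   35.63758952]
top [[467.15525012   0.         276.51476097]
 [  0.         467.15525012 201.29924528]
 [  0.           0.           1.        ]] [ 0.288477  -0.0490815  1.2809767] [-168.8681212     0.93711761  -88.46220682]
wrist [[290.63808856   0.         281.89147818]
 [  0.         290.63808856 212.43716158]
 [  0.           0.           1.        ]] [ 0.28692107 -0.44378142  0.37307495] [ 1.64268041e+02  6.03626331e-02 -6.46227836e+01]
```

View pics/scene0.png

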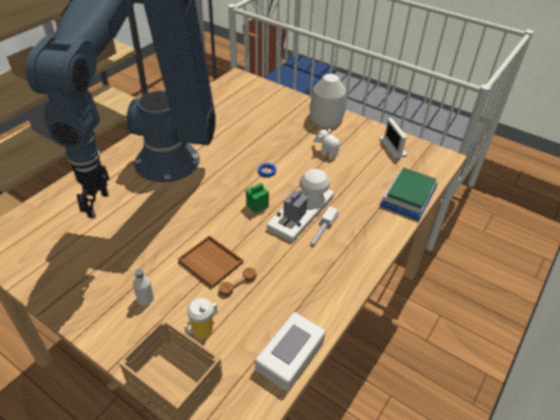

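View pics/top0.png

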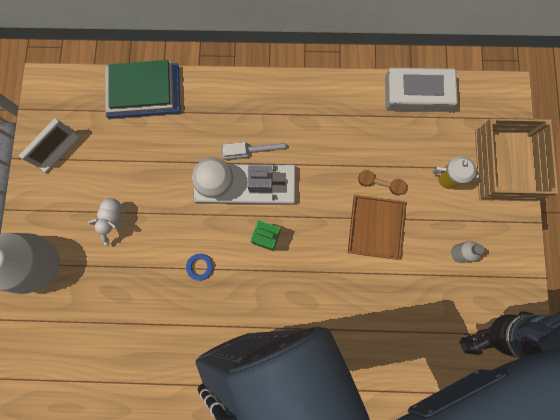

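View pics/wrist0.png

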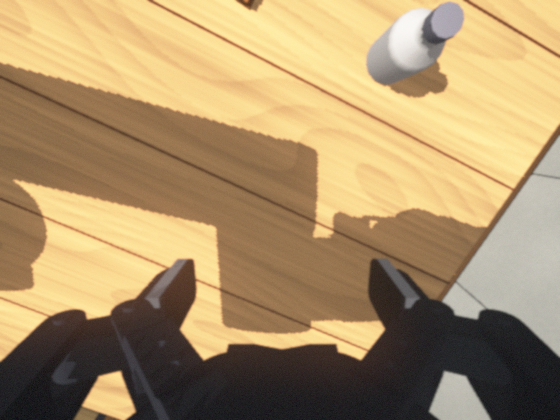

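Candidates for the cover: the grey box on the lamp's base at top (263,179) and scene (295,205), and the green box at top (265,235) and scene (257,197). Green is ruled out by the description, so I choose the grey one and check it in a close crop.

```bash
cat > h.py <<'E'
import numpy as np, cv2
from scipy.spatial.transform import Rotation as R
from rig import env
def cam(n):
    c=env.read_camera(n); return c
def rot(c): return R.from_euler('xyz',c["attitude"],degrees=True).as_matrix()
def ray(c,u,v,z):
    d=rot(c)@np.linalg.inv(c["K"])@np.array([u,v,1.]); e=np.array(c["eye"]); return e+d*(z-e[2])/d[2]
def proj(c,P):
    P=np.atleast_2d(P); p=(P-np.array(c["eye"]))@rot(c)@c["K"].T; return p[:,:2]/p[:,2:]
def crop(c,x0,y0,x1,y1,s,name,pts=None):
    im=cv2.resize(c["img"][y0:y1,x0:x1,::-1],None,fx=s,fy=s,interpolation=cv2.INTER_CUBIC)
    cv2.imwrite("pics/"+name,im)
E
python3 - <<'E'
from h import *
c=cam("top"); s=cam("scene")
crop(c,180,130,310,220,6,"topc.png"); crop(s,230,160,350,250,6,"scc.png"); crop(c,340,165,420,265,6,"tray.png")
for uv in [(196,163),(297,163),(297,203),(195,203)]: print(ray(c,*uv,0.03))
for uv in [(351,195),(405,200),(402,258),(350,255)]: print(ray(c,*uv,0.018))
E
```

```text
[0.63730507 0.20489252 0.03      ]
[ 0.64354128 -0.07589822  0.03      ]
[ 0.53062304 -0.07797371  0.03      ]
[0.52401928 0.20081151 0.03      ]
[ 0.55891674 -0.22651877  0.018     ]
[ 0.54834588 -0.37426335  0.018     ]
[ 0.38952375 -0.36213874  0.018     ]
[ 0.39399058 -0.223202    0.018     ]
```

View pics/topc.png

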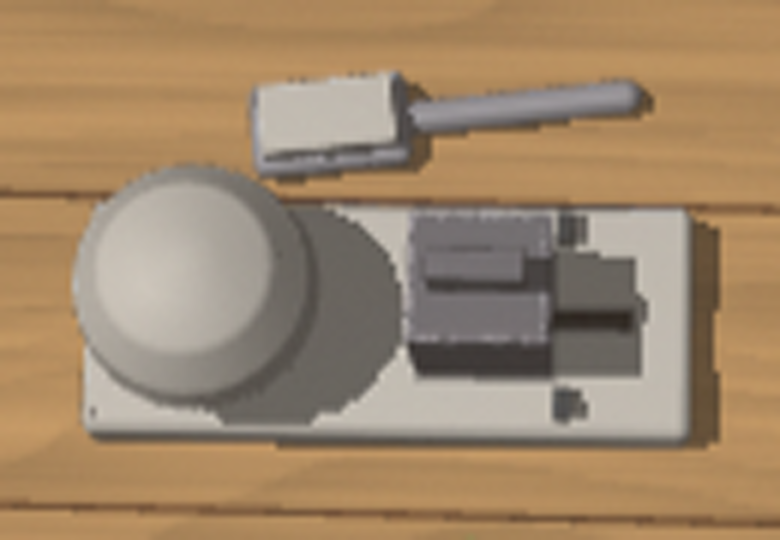

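View pics/scc.png

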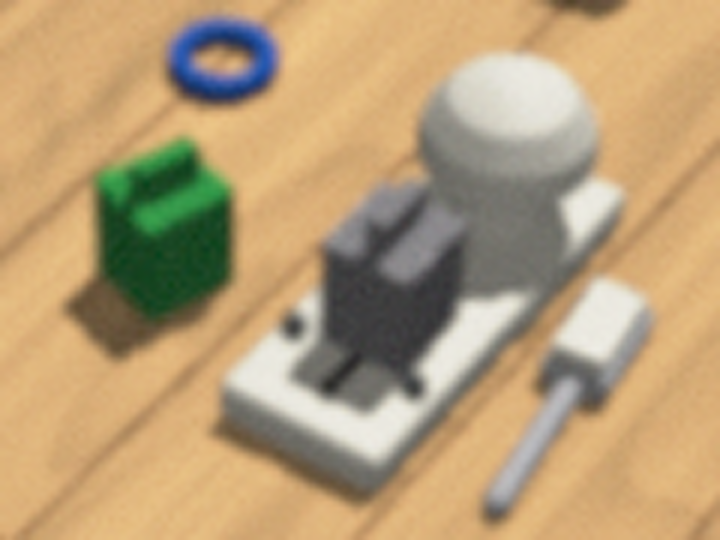

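View pics/tray.png

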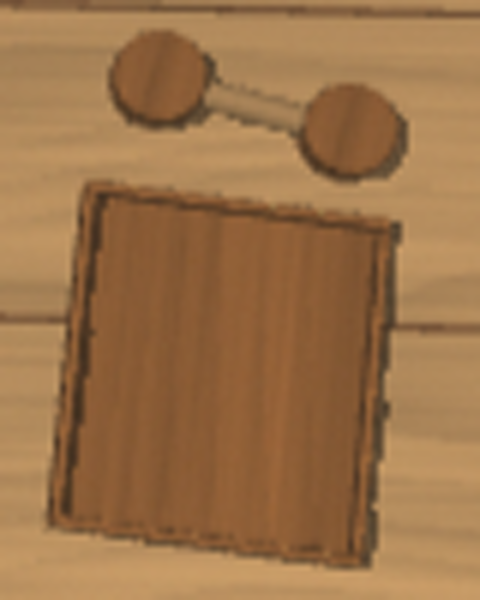

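```bash
python3 - <<'E'
from h import *
from scipy.optimize import least_squares
c=cam("top")
def px(p,o): return [o[0]+(p[0]+.5)/6-.5,o[1]+(p[1]+.5)/6-.5]
def fit(pts,pix,g):
    pts=np.array(pts,float);pix=np.array(pix)
    def W(p,pts=pts):
        cs,sn=np.cos(p[2]),np.sin(p[2]); return np.c_[p[0]+cs*pts[:,0]-sn*pts[:,1],p[1]+sn*pts[:,0]+cs*pts[:,1],pts[:,2]]
    r=least_squares(lambda p:(proj(c,W(p))-pix).ravel(),g); return r.x,r.fun.round(2)
o=(180,130)
# lamp: own +x -> world +y ; own y=+ -> world -x (bottom of image)
x,f=fit([(-.14,-.055,.03),(-.14,.055,.03),(.14,.055,.03)],[px(p,o) for p in [(690,208),(690,434),(88,432)]],[.58,.06,np.pi/2])
print("lamp",x[:2],np.degrees(x[2]),f)
m=[ray(c,*px(p,o),.042) for p in [(573,229),(570,405)]]
a=np.array([np.cos(x[2]),np.sin(x[2]),0])
for q in m: print("mark",q,"along",(q-np.r_[x[:2],0])@a, "lat",(q-np.r_[x[:2],0])@[-a[1],a[0],0])
h=[ray(c,*px(p,o),.129) for p in [(426,248),(524,248),(524,284),(428,286)]]
print("ridge",np.mean(h,0),h, "along",(np.mean(h,0)-np.r_[x[:2],0])@a)
t=[ray(c,*px(p,o),.105) for p in [(411,212),(550,212),(548,343),(407,343)]]
print("covertop",np.mean(t,0))
o=(340,165)
y,f=fit([(.08,.07,.018),(.08,-.07,.018),(-.08,-.07,.018),(-.08,.07,.018)],[px(p,o) for p in [(88,183),(398,222),(368,565),(52,525)]],[.47,-.3,0.])
print("tray",y[:2],np.degrees(y[2]),f)
E
```

```text
lamp [0.58467375 0.06780843] 91.00952934916278 [ 0.71 -0.8   0.65  0.49 -1.36  0.22]
mark [ 0.62531065 -0.015838    0.042     ] along -0.08434941278111997 lat -0.03915685855429735
mark [ 0.54318096 -0.01673653  0.042     ] along -0.08380078918643173 lat 0.04297591483104604
ridge [0.58430955 0.02272731 0.129     ] [array([0.59192077, 0.04403449, 0.129     ]), array([0.59285783, 0.00239856, 0.129     ]), array([0.57712808, 0.00191381, 0.129     ]), array([0.57533153, 0.04256236, 0.129     ])] along -0.04506770877397812
covertop [0.58572841 0.02254937 0.105     ]
tray [ 0.4730471  -0.29746056] -6.128652877909279 [ 0.34 -0.41 -0.4  -0.42 -0.24  0.52  0.29  0.28]
```

The crop shows a grey box with a ridge on top, standing on the lamp's slot plate between the dark mark blocks at top-crop (573,229) and (570,405). That is the cover. I go above its ridge first.

```bash
cat >> h.py <<'E'
def delta(xyz,yaw):
    s=env.sense(); T=R.from_euler('xyz',s["tool_rot"],degrees=True)
    d=T.inv().apply(np.array(xyz)-s["eef_pos"])*100
    w=(T.inv()*R.from_euler('xyz',[180,0,yaw],degrees=True)).as_rotvec(degrees=True)
    print("t",round(s["t"],2),"d",d.round(2),"w",w.round(2),"F",s["wrist_force"].round(1),"gap",round(s["finger_gap"],4),"pos",s["eef_pos"].round(4),"rot",s["tool_rot"].round(2),"q",s["q"].round(1))
E
python3 - <<'E'
from h import *
delta([.584,.0227,.24],91); print(env.tcp_to_tips)
E
```

```text
t 0.3 d [ 53.72 -29.46   0.22] w [-3.000e-02 -2.000e-02 -6.557e+01] F [-0.6  0.6 -0.1] gap 0.0855 pos [ 0.2253 -0.474   0.2421] rot [-179.97    0.     25.43] q [-64.6  13.7  -0.8  75.6  -0.   90. ]
0.011
```

Emit:
move_arm(series=[[5,-3,0,0,0,-7,0],[10,-6,0,0,0,-14,0],[15,-8.5,0,0,0,-21,0],[20,-11,0,0,0,-28,0],[25,-14,0,0,0,-35,0]])

```text
t: 0.92
eef_pos: [0.3921, -0.2389, 0.2424]
tool_rot: [180.0, -0.0, 60.6]
wrist_force: [1.3, -0.7, -0.3]
finger_gap: 0.0854
```

```bash
python3 - <<'E'
from h import *
delta([.584,.0227,.24],91)
E
```

```text
t 0.93 d [32.21  3.9   0.24] w [ 3.000e-02  1.000e-02 -3.036e+01] F [ 1.3 -0.7 -0.3] gap 0.0854 pos [ 0.3921 -0.2389  0.2424] rot [179.97  -0.    60.64] q [-31.4   7.2  -9.   73.8   0.   88. ]
```

Emit:
move_arm(series=[[5,1,0,0,0,-6,0],[10,2,0,0,0,-12,0],[15,3,0,0,0,-18,0],[20.5,9.5,0,0,0,-24,0],[21,10,0.2,0,0,-30.4,0]])

```text
t: 1.55
eef_pos: [0.5843, -0.1057, 0.2399]
tool_rot: [180.0, -0.0, 91.1]
wrist_force: [-0.1, 0.8, 1.0]
finger_gap: 0.0859
```

```bash
python3 - <<'E'
from h import *
delta([.584,.0227,.24],91)
c=cam("wrist"); cv2.imwrite("pics/w1.png",c["img"][:,:,::-1]); np.save("w1.npy",c,allow_pickle=True)
delta([.584,.0227,.24],91)
E
```

```text
t 1.55 d [ 1.283e+01  2.300e-01 -1.000e-02] w [ 0.04 -0.    0.15] F [-0.1  0.8  1. ] gap 0.0859 pos [ 0.5843 -0.1057  0.2399] rot [179.96  -0.    91.15] q [-10.3  20.5   8.7  78.1   0.   78.6]
t 1.6 d [12.81  0.1  -0.11] w [ 0.06 -0.03  0.47] F [ 0.6  0.3 -1.5] gap 0.0853 pos [ 0.5863 -0.1054  0.2388] rot [ 1.7994e+02 -3.0000e-02  9.1470e+01] q [-10.2  20.7   8.8  78.1   0.   78.3]
```

View pics/w1.png

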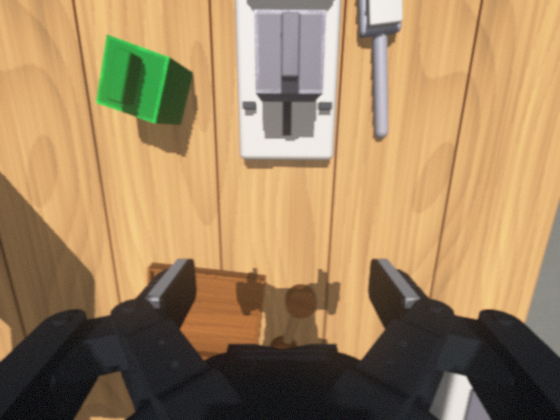

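The wrist picture shows the lamp base's near end at (243,158) to (333,157), mark blocks at (249,105) and (325,105), and the grey cover's ridge at x 282–298, y 14–78.

```bash
python3 - <<'E'
from h import *
c=np.load("w1.npy",allow_pickle=True).item()
im=c["img"]; crop(c,225,0,345,170,4.7,"w1c.png")
for n,uv,z in [("bl",(243,155),.03),("br",(333,154),.03),("mL",(249,105),.042),("mR",(325,105),.042),("r1",(283,14),.129),("r2",(298,14),.129),("r3",(298,78),.129),("r4",(281,78),.129)]: print(n,ray(c,*uv,z).round(4))
E
```

```text
bl [ 0.5381 -0.0643  0.03  ]
br [ 0.642  -0.0612  0.03  ]
mL [ 0.547  -0.0108  0.042 ]
mR [ 0.628  -0.0092  0.042 ]
r1 [0.5817 0.0451 0.129 ]
r2 [0.5926 0.0454 0.129 ]
r3 [0.5941 0.0027 0.129 ]
r4 [0.5811 0.0024 0.129 ]
```

View pics/w1c.png

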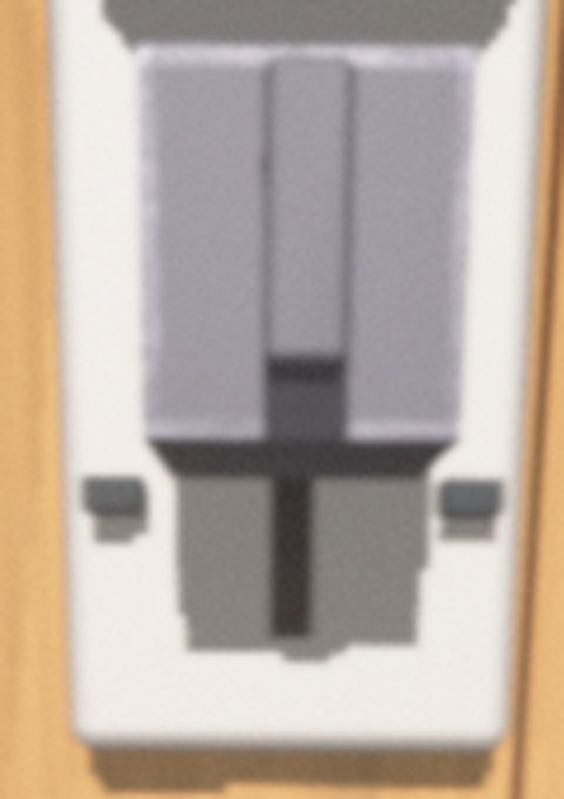

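```bash
python3 - <<'E'
from h import *
delta([.586,.023,.119],91.2)
E
```

```text
t 1.6 d [12.83  0.29 11.99] w [ 0.06 -0.03  0.27] F [ 0.6  0.3 -1.5] gap 0.0853 pos [ 0.5863 -0.1054  0.2388] rot [ 1.7994e+02 -3.0000e-02  9.1470e+01] q [-10.2  20.7   8.8  78.1   0.   78.3]
```

Emit:
move_arm(series=[[5,0,0,0,0,0,0],[10,0,0,0,0,0,0],[12.8,0,2,0,0,0,0],[12.8,0,5,0,0,0,0],[12.8,0,6,0,0,0,0]])

```text
t: 2.22
eef_pos: [0.5787, 0.0212, 0.1787]
tool_rot: [-179.8, 0.0, 90.9]
wrist_force: [0.2, 0.2, 0.1]
finger_gap: 0.0856
```

```bash
python3 - <<'E'
from h import *
c=cam("wrist"); cv2.imwrite("pics/w2.png",c["img"][:,:,::-1])
c=cam("scene"); crop(c,230,100,350,250,5,"s2.png")
delta([.586,.023,.119],91.2)
E
```

```text
t 2.33 d [0.23 0.7  6.06] w [-0.11 -0.   -0.41] F [0.5 0.4 0.3] gap 0.0853 pos [0.5792 0.0206 0.1796] rot [-179.89   -0.     90.79] q [ 2.  20.6 -0.2 69.4  0.  91.2]
```

View pics/w2.png

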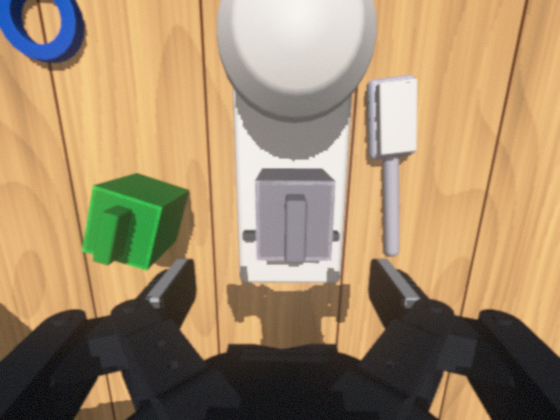

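View pics/s2.png

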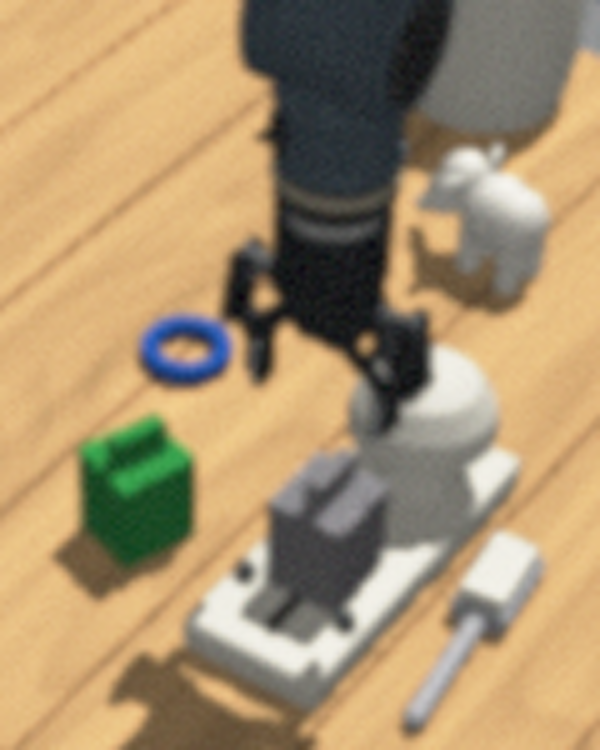

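The ridge is at wrist (295,228) and the jaws are centred at about x=282, which agrees with the computed +7 mm shift in tool y. I correct that, descend and close.

Emit:
move_arm(series=[[0.2,0.7,0,0,0,0,0],[0.2,0.7,2,0,0,0,0],[0.2,0.7,4,0,0,0,0],[0.2,0.7,5.5,0,0,0,0],[0.2,0.7,6,0,0,0,0]])

```text
t: 2.95
eef_pos: [0.587, 0.0229, 0.1199]
tool_rot: [-180.0, -0.0, 90.8]
wrist_force: [-0.3, 0.3, -0.7]
finger_gap: 0.085
```

```bash
python3 - <<'E'
from h import *
c=cam("wrist"); cv2.imwrite("pics/w3.png",c["img"][:,:,::-1])
delta([.586,.023,.119],91.2)
E
```

```text
t 3.0 d [ 0.01 -0.08  0.07] w [-0.04 -0.   -0.39] F [ 0.3 -0.7  0.5] gap 0.0856 pos [0.5868 0.0229 0.1197] rot [-179.96   -0.     90.81] q [ 2.2 23.4 -5.  61.7  0.  91.4]
```

View pics/w3.png

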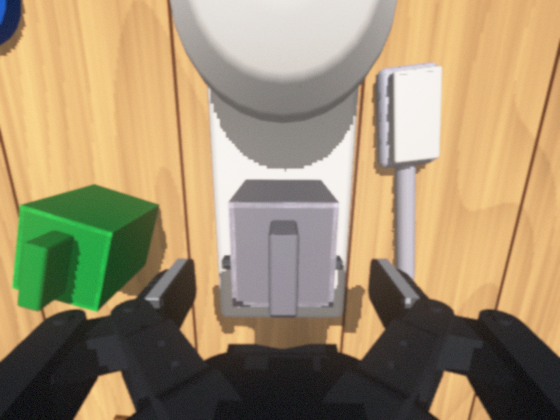

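The ridge is now centred at x≈284 between the jaws, and its length spans y 222–315. Closing.

Emit:
move_arm(series=[[0,0,0,0,0,0,0.5],[0,0,0,0,0,0,1],[0,0,0,0,0,0,1],[0,0,0,0,0,0,1],[0,0,0,0,0,0,1]])

```text
t: 3.62
eef_pos: [0.587, 0.0231, 0.1206]
tool_rot: [180.0, -0.0, 90.8]
wrist_force: [0.1, -0.8, 1.8]
finger_gap: 0.0126
```

```bash
python3 - <<'E'
from h import *
c=cam("wrist"); cv2.imwrite("pics/w4.png",c["img"][:,:,::-1])
delta([.586,.023,.119],91.2)
E
```

```text
t 3.67 d [-0.01 -0.1   0.16] w [ 0.03 -0.01 -0.37] F [0.1 0.3 3.4] gap 0.0129 pos [0.587  0.0231 0.1206] rot [ 1.7997e+02 -1.0000e-02  9.0830e+01] q [ 2.2 23.3 -5.  61.7  0.  91.4]
```

View pics/w4.png

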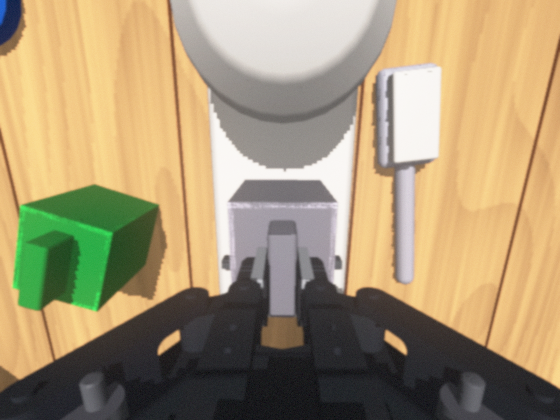

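The jaws hold the ridge (gap 13 mm, ridge between pads at x≈283). I lift straight up.

Emit:
move_arm(series=[[0,0,-1,0,0,0,1],[0,0,-3,0,0,0,1],[0,0,-5,0,0,0,1],[0,0,-7.5,0,0,0,1],[0,0,-10,0,0,0,1]])

```text
t: 4.3
eef_pos: [0.5866, 0.023, 0.2215]
tool_rot: [-180.0, -0.0, 90.8]
wrist_force: [-0.2, 1.1, -0.8]
finger_gap: 0.0128
```

```bash
python3 - <<'E'
from h import *
c=cam("wrist"); cv2.imwrite("pics/w5.png",c["img"][:,:,::-1])
c=cam("scene"); crop(c,230,100,350,250,5,"s5.png")
delta([.473,-.297,.22],84)
E
```

```text
t 4.4 d [-31.84 -11.96   0.28] w [ 0.25 -0.03  6.83] F [ 0.8  0.1 -1.4] gap 0.0126 pos [0.588  0.0231 0.2233] rot [ 1.7975e+02 -1.0000e-02  9.0830e+01] q [ 2.2 20.1  5.6 75.3  0.  91.4]
```

View pics/w5.png

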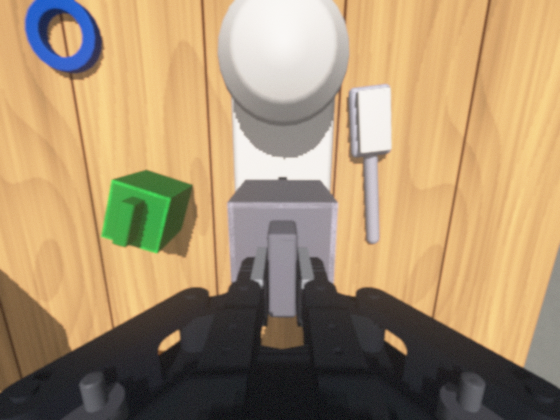

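View pics/s5.png

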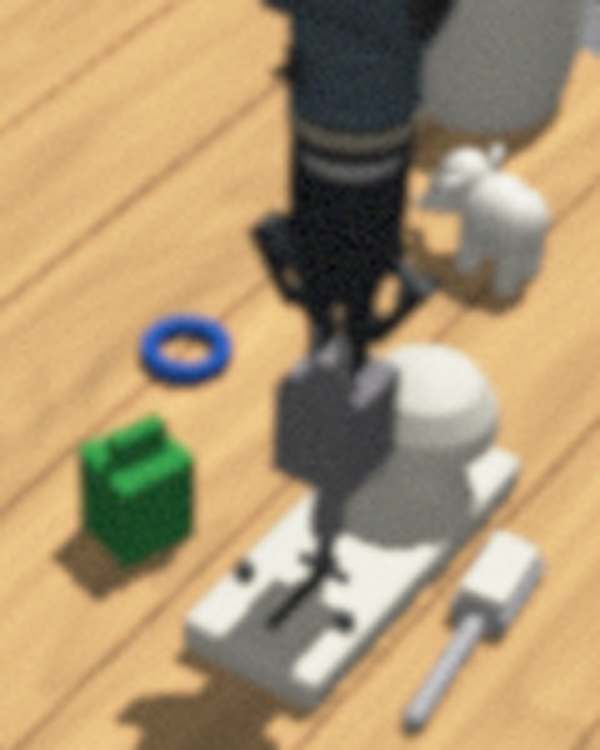

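The cover hangs upright and clear in the fingers, and the lever stands at its home end of the slot. I carry the cover to the tray.

Emit:
move_arm(series=[[-3,-1,0,0,0,0.7,1],[-8,-3,0,0,0,1.7,1],[-13,-5,0,0,0,2.8,1],[-18,-7,0,0,0,3.9,1],[-23,-9,0,0,0,5,1]])

```text
t: 5.03
eef_pos: [0.4991, -0.2095, 0.2197]
tool_rot: [-180.0, -0.0, 85.8]
wrist_force: [0.7, 0.3, -0.6]
finger_gap: 0.0124
```

```bash
python3 - <<'E'
from h import *
delta([.473,-.297,.22],84)
E
```

```text
t 5.03 d [-8.91 -1.96 -0.03] w [-0.04 -0.02  1.8 ] F [ 0.7  0.3 -0.6] gap 0.0124 pos [ 0.4991 -0.2095  0.2197] rot [-1.7996e+02 -2.0000e-02  8.5800e+01] q [-22.8  15.7  -1.2  73.1   0.   71.4]
```

Emit:
move_arm(series=[[-4,-1,0,0,0,1,1],[-7.5,-1.7,0,0,0,1.8,1],[-8.9,-2,0,0,0,1.8,1],[-8.9,-2,2,0,0,1.8,1],[-8.9,-2,5,0,0,1.8,1]])

```text
t: 5.65
eef_pos: [0.4742, -0.2954, 0.17]
tool_rot: [179.9, 0.0, 84.0]
wrist_force: [0.2, 0.8, 0.1]
finger_gap: 0.0127
```

```bash
python3 - <<'E'
from h import *
c=cam("wrist"); cv2.imwrite("pics/w6.png",c["img"][:,:,::-1])
c=cam("scene"); crop(c,150,170,280,310,5,"s6.png")
delta([.473,-.297,.0956],84)
E
```

```text
t 5.75 d [-0.32  0.15  7.17] w [-0.29 -0.16  0.07] F [-0.4  0.3 -1.5] gap 0.0127 pos [ 0.4722 -0.2939  0.1673] rot [-1.7971e+02 -1.6000e-01  8.4070e+01] q [-31.9  18.9  -4.6  66.9   0.   64. ]
```

View pics/w6.png

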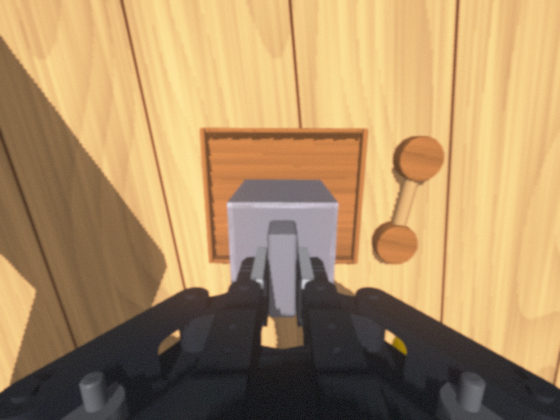

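View pics/s6.png

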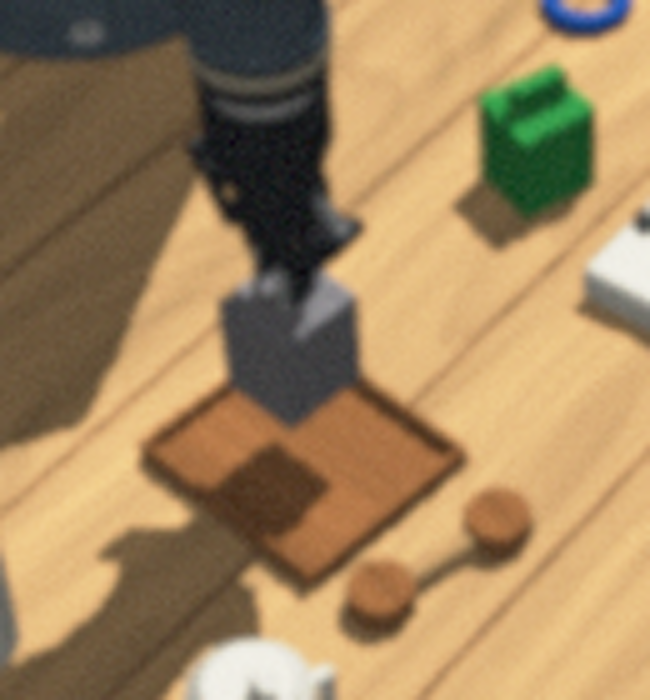

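The cover is centred over the tray (tray edges at wrist x 205–365) and square to it. Lowering gently.

Emit:
move_arm(series=[[-0.3,0,2,0,0,0,1],[-0.3,0,4,0,0,0,1],[-0.3,0,5.5,0,0,0,1],[-0.3,0,6.3,0,0,0,1],[-0.3,0,6.6,0,0,0,1]])

```text
t: 6.38
eef_pos: [0.4735, -0.2984, 0.1043]
tool_rot: [-180.0, -0.0, 84.0]
wrist_force: [0.0, 0.9, 0.2]
finger_gap: 0.0126
```

```bash
python3 - <<'E'
from h import *
delta([.473,-.297,.0956],84)
E
```

```text
t 6.38 d [ 0.13 -0.07  0.87] w [-0.   -0.01  0.04] F [0.  0.9 0.2] gap 0.0126 pos [ 0.4735 -0.2984  0.1043] rot [-1.800e+02 -1.000e-02  8.404e+01] q [-32.2  21.6 -10.4  58.    0.   63.7]
```

Emit:
move_arm(series=[[0,0,0.4,0,0,0,1],[0,0,0.7,0,0,0,1],[0,0,0.85,0,0,0,1],[0,0,0.9,0,0,0,1],[0,0,0.9,0,0,0,1]])

```text
t: 7.0
eef_pos: [0.4735, -0.2986, 0.0956]
tool_rot: [180.0, 0.0, 84.0]
wrist_force: [-0.8, 0.3, 3.3]
finger_gap: 0.0127
```

```bash
python3 - <<'E'
from h import *
delta([.473,-.297,.0956],84)
c=cam("scene"); crop(c,150,170,280,310,5,"s7.png")
delta([.473,-.297,.0956],84)
E
```

```text
t 7.0 d [ 0.15 -0.07  0.  ] w [0.02 0.01 0.03] F [-0.8  0.3  3.3] gap 0.0127 pos [ 0.4735 -0.2986  0.0956] rot [1.7998e+02 1.0000e-02 8.4030e+01] q [-32.2  22.  -11.2  56.8   0.   63.7]
t 7.05 d [ 0.15 -0.07  0.  ] w [0.03 0.01 0.03] F [ 0.1 -0.2  2.8] gap 0.0126 pos [ 0.4736 -0.2986  0.0956] rot [1.7997e+02 1.0000e-02 8.4030e+01] q [-32.2  22.  -11.2  56.8   0.   63.7]
```

View pics/s7.png

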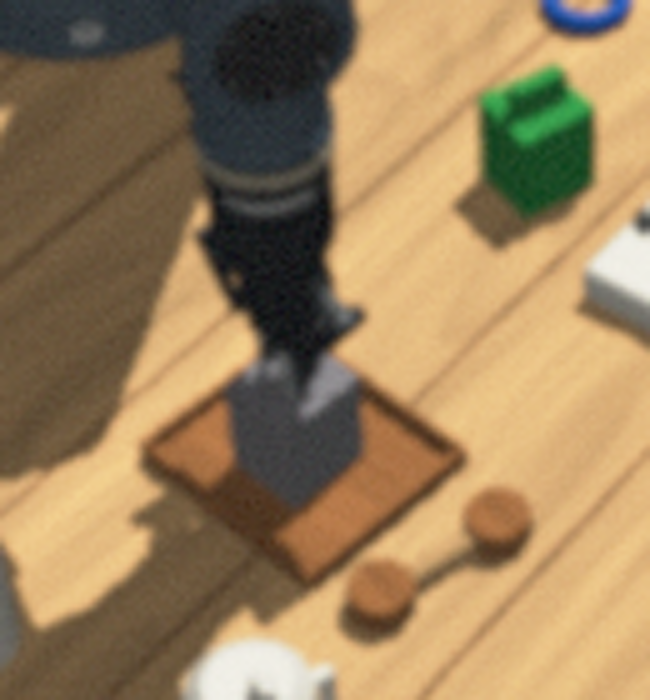

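The wrist force of about +3 N and the picture agree: the cover stands on the tray floor. I release it.

Emit:
move_arm(series=[[0,0,0,0,0,0,0.7],[0,0,0,0,0,0,0.4],[0,0,0,0,0,0,0],[0,0,0,0,0,0,0],[0,0,0,0,0,0,0]])

```text
t: 7.68
eef_pos: [0.4734, -0.2985, 0.0953]
tool_rot: [-180.0, -0.0, 84.0]
wrist_force: [-0.0, -0.3, -0.1]
finger_gap: 0.0853
```

Emit:
move_arm(series=[[0,0,-2,0,0,0,0],[0,0,-5,0,0,0,0],[0,0,-8,0,0,0,0],[0,0,-11,0,0,0,0],[0,0,-14,0,0,0,0]])

```text
t: 8.3
eef_pos: [0.4733, -0.2984, 0.2363]
tool_rot: [180.0, -0.0, 84.0]
wrist_force: [0.3, -0.4, -1.2]
finger_gap: 0.085
```

```bash
python3 - <<'E'
from h import *
c=cam("wrist"); cv2.imwrite("pics/w8.png",c["img"][:,:,::-1])
c=cam("scene"); crop(c,150,170,280,310,5,"s8.png")
delta([.585,-.12,.24],91)
E
```

```text
t 8.4 d [18.98  9.12 -0.15] w [ 0.25  0.14 -6.97] F [ 0.6  0.3 -0.2] gap 0.0854 pos [ 0.4746 -0.2993  0.2385] rot [1.7974e+02 1.3000e-01 8.4030e+01] q [-32.2  17.1   3.4  76.1   0.   63.7]
```

View pics/w8.png

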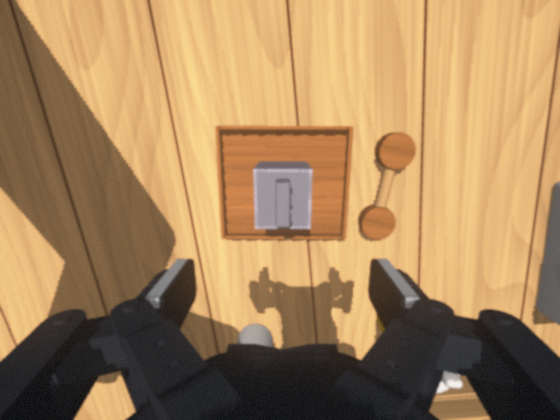

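View pics/s8.png

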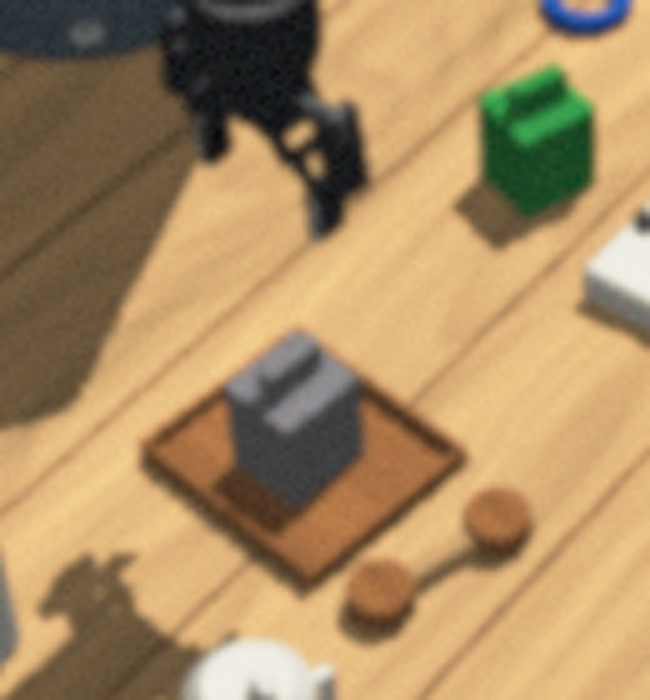

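The cover stands upright in the middle of the tray (wrist (283,197), well inside the walls) and is let go. Next I view the lever from the near side.

Emit:
move_arm(series=[[4,2,0,0,0,-1.5,0],[8,4,0,0,0,-3,0],[12.5,6,0,0,0,-4.5,0],[17,8,0,0,0,-6,0],[19,9,0,0,0,-7,0]])

```text
t: 9.02
eef_pos: [0.5834, -0.1167, 0.2344]
tool_rot: [-179.9, -0.0, 91.2]
wrist_force: [0.3, -0.7, -0.1]
finger_gap: 0.0851
```

```bash
python3 - <<'E'
from h import *
c=cam("wrist"); cv2.imwrite("pics/w9.png",c["img"][:,:,::-1]); np.save("w9.npy",c,allow_pickle=True)
crop(c,220,0,350,170,4.7,"w9c.png")
c=cam("top"); np.save("t9.npy",c,allow_pickle=True); crop(c,180,130,310,220,6,"t9c.png")
delta([.585,.0227,.078],91)
E
```

```text
t 9.12 d [13.98  0.46 15.65] w [-0.05 -0.03  0.2 ] F [-0.1 -1.  -0.5] gap 0.0854 pos [ 0.5834 -0.1172  0.2344] rot [-1.7995e+02 -3.0000e-02  9.1200e+01] q [-11.4  20.8   8.3  77.6   0.   77.4]
```

View pics/w9c.png

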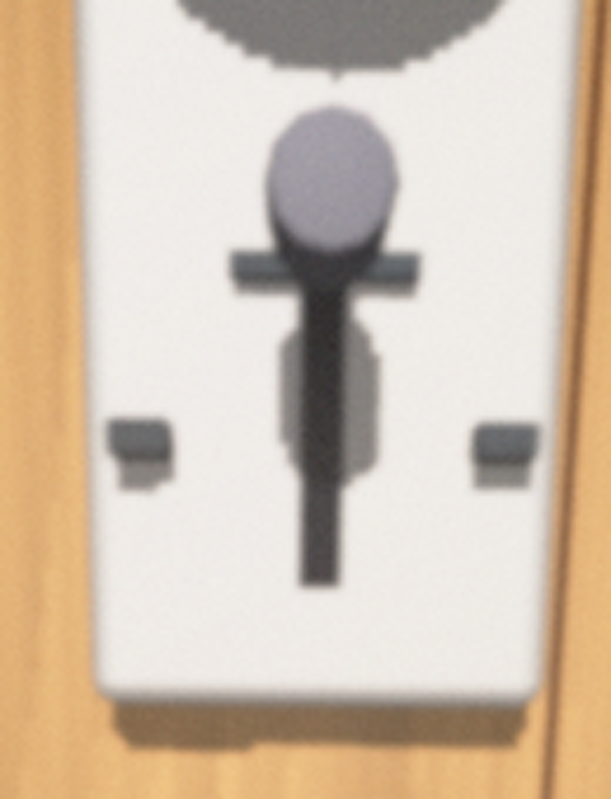

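View pics/t9c.png

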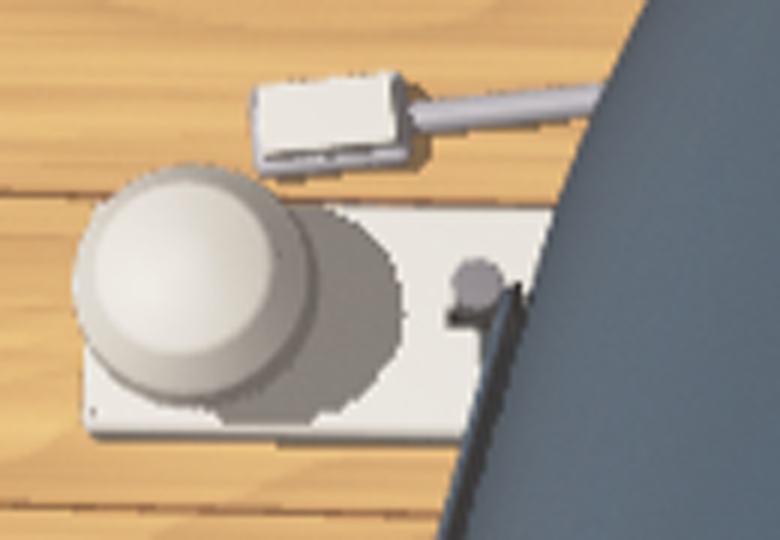

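```bash
python3 - <<'E'
from h import *
c=np.load("w9.npy",allow_pickle=True).item()
g=cv2.cvtColor(c["img"],cv2.COLOR_RGB2GRAY)
# edges: columns through blocks & bar
for n,cols in [("L",range(245,255)),("barL",range(270,277)),("barR",range(299,307)),("R",range(322,333))]:
    print(n,[(r,int(g[r,list(cols)].mean())) for r in (range(49,66) if 'bar' in n else range(84,108))])
P=lambda u,v,z:ray(c,220+(u+.5)/4.7-.5,(v+.5)/4.7-.5,z)
print("eye",c["eye"],c["attitude"])
print("corners",P(97,690,.03),P(540,690,.03))
kn=[P(267,180,.097),P(397,180,.097),P(332,107,.097),P(332,250,.097)]; print("knob",np.mean(kn[:2],0),np.mean(kn[2:],0), kn[1]-kn[0],kn[2]-kn[3])
t=np.load("t9.npy",allow_pickle=True).item()
print("knob top cam", ray(t,180+477.5/6-.5+.08,130+285/6-.5,.097))
E
```

```text
L [(84, 236), (85, 235), (86, 235), (87, 229), (88, 203), (89, 154), (90, 116), (91, 107), (92, 107), (93, 106), (94, 104), (95, 98), (96, 92), (97, 96), (98, 116), (99, 132), (100, 137), (101, 139), (102, 147), (103, 167), (104, 199), (105, 225), (106, 234), (107, 235)]
barL [(49, 233), (50, 234), (51, 230), (52, 214), (53, 167), (54, 123), (55, 106), (56, 103), (57, 98), (58, 91), (59, 98), (60, 118), (61, 142), (62, 179), (63, 218), (64, 232), (65, 235)]
barR [(49, 178), (50, 178), (51, 180), (52, 174), (53, 150), (54, 117), (55, 101), (56, 100), (57, 96), (58, 88), (59, 86), (60, 103), (61, 124), (62, 152), (63, 196), (64, 227), (65, 235)]
R [(84, 235), (85, 235), (86, 235), (87, 234), (88, 227), (89, 199), (90, 149), (91, 115), (92, 106), (93, 105), (94, 103), (95, 100), (96, 94), (97, 88), (98, 96), (99, 117), (100, 129), (101, 134), (102, 140), (103, 163), (104, 204), (105, 228), (106, 234), (107, 235)]
eye [ 0.58167226 -0.04746905  0.36575881] [1.64293597e+02 6.45714102e-02 1.14001065e+00]
corners [ 0.53465764 -0.06546713  0.03      ] [ 0.64095208 -0.06334583  0.03      ]
knob [0.5867714  0.02606362 0.097     ] [0.58676936 0.0261568  0.097     ] [0.02272522 0.00044522 0.        ] [-0.00061471  0.02220464  0.        ]
knob top cam [0.58446194 0.02357776 0.097     ]
```

```bash
python3 - <<'E'
from h import *
c=np.load("w9.npy",allow_pickle=True).item()
f=lambda u,v,z:ray(c,u,v,z)[1]
def rep(mb,mf,mft,bb,bf,bft):
    print("mark back/front/fronttop est centre", f(288,mb,.042)-.004, f(288,mf,.030)+.004, f(288,mft,.042)+.004)
    print("bar", f(288,bb,.037)-.0025, f(288,bf,.031)+.0025,f(288,bft,.037)+.0025)
rep(89.1,98.1,95.5,53.1,60.3,57.7)
a=np.array([1,1/np.tan(np.radians(1))])
E
```

```text
mark back/front/fronttop est centre -0.009952172488488172 -0.009435254457045534 -0.008124466091587939
bar 0.026191231499659694 0.025824827698626266 0.026961308312127733
```

Emit:
move_arm(series=[[5,0.2,2,0,0,0,0],[10,0.4,4,0,0,0,0],[14.2,0.55,6,0,0,0,0],[14.2,0.55,8,0,0,0,0],[14.2,0.55,9.5,0,0,0,0]])

```text
t: 9.75
eef_pos: [0.5851, 0.0225, 0.1392]
tool_rot: [-179.9, 0.0, 91.0]
wrist_force: [-0.4, 0.2, -0.2]
finger_gap: 0.0855
```

```bash
python3 - <<'E'
from h import *
c=cam("wrist"); cv2.imwrite("pics/w10.png",c["img"][:,:,::-1])
delta([.586,.025,.075],91)
E
```

```text
t 9.8 d [0.28 0.19 6.25] w [-0.19  0.02 -0.03] F [-1.6  0.2 -1.7] gap 0.0852 pos [0.5843 0.0221 0.1375] rot [-1.7981e+02  2.0000e-02  9.0970e+01] q [ 2.2 22.5 -3.5 64.1 -0.  91.2]
```

View pics/w10.png

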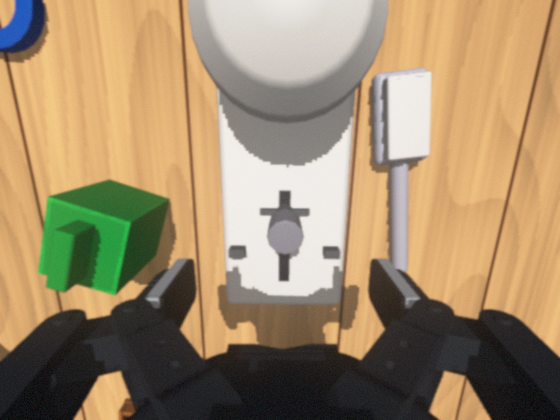

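The knob is centred between the jaws at (285,236), with nothing under the fingers. Descending and gripping.

Emit:
move_arm(series=[[0.2,0.1,2,0,0,0,0],[0.3,0.1,4,0,0,0,0],[0.3,0.1,5.5,0,0,0,0],[0.3,0.1,6.2,0,0,0,0],[0.3,0.1,6.2,0,0,0,0]])

```text
t: 10.42
eef_pos: [0.5865, 0.0258, 0.0782]
tool_rot: [-180.0, -0.0, 91.0]
wrist_force: [0.1, -0.2, 0.1]
finger_gap: 0.0852
```

Emit:
move_arm(series=[[0,0,0,0,0,0,0.5],[0,0,0,0,0,0,1],[0,0,0,0,0,0,1],[0,0,0,0,0,0,1],[0,0,0,0,0,0,1]])

```text
t: 11.05
eef_pos: [0.5869, 0.0263, 0.0788]
tool_rot: [180.0, -0.0, 91.0]
wrist_force: [-0.1, 0.9, 5.6]
finger_gap: 0.022
```

```bash
python3 - <<'E'
from h import *
c=cam("wrist"); cv2.imwrite("pics/w11.png",c["img"][:,:,::-1]); np.save("w11.npy",c,allow_pickle=True)
delta([.586,.025,.075],91)
E
```

```text
t 11.1 d [-0.12 -0.09  0.38] w [ 0.05 -0.01  0.03] F [-0.8  0.1  5.3] gap 0.0222 pos [0.5869 0.0263 0.0788] rot [ 1.7995e+02 -1.0000e-02  9.1030e+01] q [ 2.6 25.2 -8.6 56.2  0.  91.5]
```

View pics/w11.png

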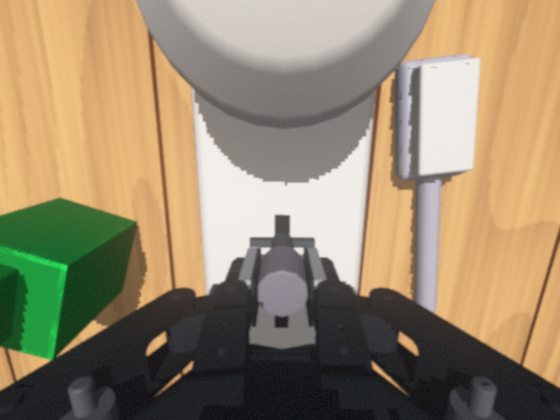

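The knob is held (gap 22 mm). Pulling along tool −x.

Emit:
move_arm(series=[[-0.6,0,0,0,0,0,1],[-1.3,0,0,0,0,0,1],[-2,0,0,0,0,0,1],[-2.7,0,0,0,0,0,1],[-3.4,0,0,0,0,0,1]])

```text
t: 11.72
eef_pos: [0.5872, -0.0065, 0.0788]
tool_rot: [180.0, -0.2, 91.1]
wrist_force: [-2.0, 7.8, 7.1]
finger_gap: 0.0223
```

```bash
python3 - <<'E'
from h import *
c=cam("wrist"); cv2.imwrite("pics/w12.png",c["img"][:,:,::-1]); np.save("w12.npy",c,allow_pickle=True)
c=cam("scene"); crop(c,230,150,350,250,6,"s12.png"); np.save("s12.npy",c,allow_pickle=True)
c=cam("top"); crop(c,180,130,310,220,6,"t12.png")
delta([.5875,-.0094,.079],91)
E
```

```text
t 11.88 d [-0.27  0.02 -0.02] w [ 0.03 -0.16  0.06] F [-2.3  7.5  6.3] gap 0.0223 pos [ 0.5872 -0.0067  0.0788] rot [ 1.7997e+02 -1.6000e-01  9.1060e+01] q [-0.7 25.2 -8.6 56.2  0.2 88.2]
```

View pics/w12.png

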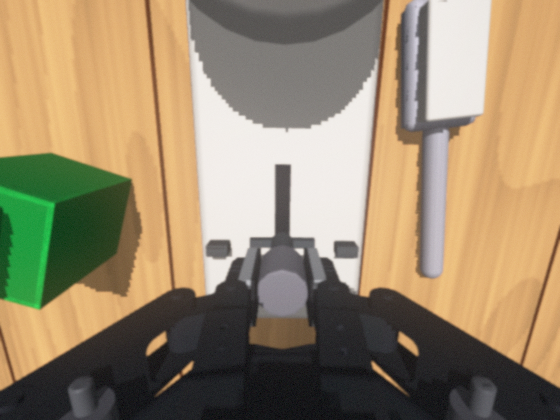

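View pics/s12.png

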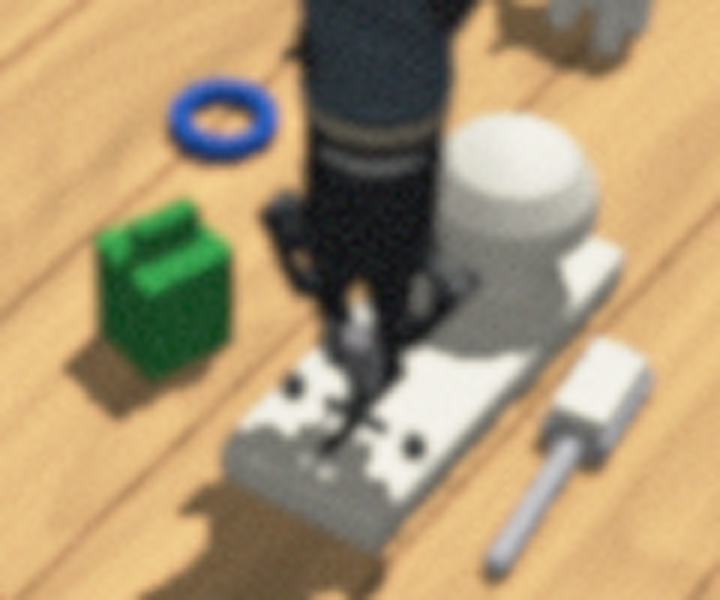

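View pics/t12.png

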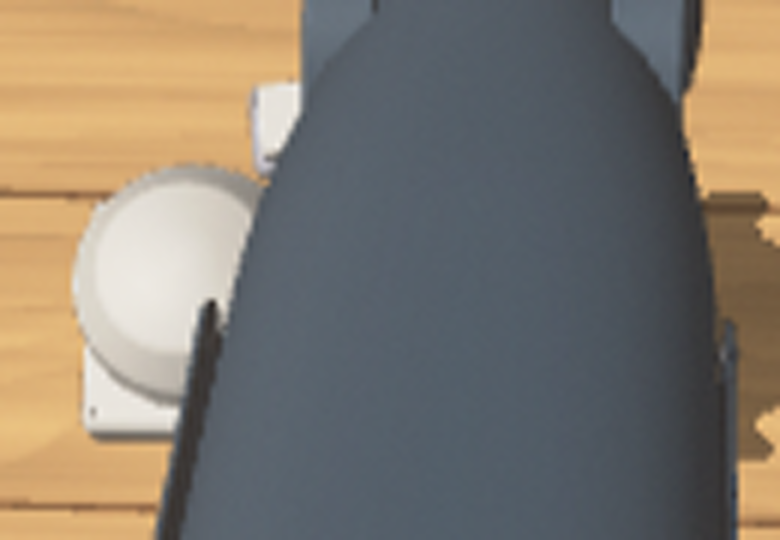

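```bash
python3 - <<'E'
from h import *
c=np.load("w12.npy",allow_pickle=True).item()
g=cv2.cvtColor(c["img"],cv2.COLOR_RGB2GRAY)
for n,cols in [("L",range(211,226)),("barL",range(254,268)),("barR",range(298,312)),("R",range(338,353))]:
    print(n,[(r,int(g[r,list(cols)].mean())) for r in range(232,262)])
crop(c,195,210,370,290,4.5,"w12c.png")
E
```

```text
L [(232, 236), (233, 236), (234, 236), (235, 237), (236, 236), (237, 234), (238, 225), (239, 189), (240, 131), (241, 95), (242, 89), (243, 88), (244, 91), (245, 97), (246, 104), (247, 104), (248, 101), (249, 105), (250, 108), (251, 109), (252, 107), (253, 106), (254, 105), (255, 106), (256, 115), (257, 134), (258, 160), (259, 197), (260, 226), (261, 234)]
barL [(232, 236), (233, 236), (234, 236), (235, 233), (236, 215), (237, 152), (238, 101), (239, 92), (240, 99), (241, 105), (242, 107), (243, 107), (244, 105), (245, 107), (246, 113), (247, 134), (248, 158), (249, 166), (250, 166), (251, 160), (252, 149), (253, 135), (254, 116), (255, 99), (256, 90), (257, 88), (258, 85), (259, 82), (260, 80), (261, 80)]
barR [(232, 236), (233, 236), (234, 236), (235, 233), (236, 221), (237, 171), (238, 116), (239, 92), (240, 94), (241, 103), (242, 106), (243, 107), (244, 107), (245, 106), (246, 107), (247, 114), (248, 133), (249, 153), (250, 157), (251, 156), (252, 152), (253, 144), (254, 129), (255, 109), (256, 95), (257, 90), (258, 87), (259, 84), (260, 83), (261, 82)]
R [(232, 236), (233, 236), (234, 236), (235, 236), (236, 236), (237, 236), (238, 235), (239, 227), (240, 194), (241, 136), (242, 95), (243, 87), (244, 87), (245, 89), (246, 94), (247, 103), (248, 106), (249, 108), (250, 108), (251, 108), (252, 107), (253, 107), (254, 105), (255, 105), (256, 106), (257, 123), (258, 173), (259, 221), (260, 233), (261, 234)]
```

View pics/w12c.png

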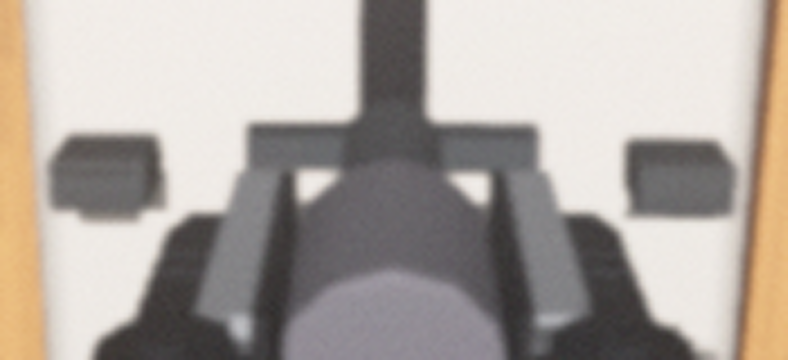

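```bash
python3 - <<'E'
from h import *
c=np.load("w12.npy",allow_pickle=True).item()
f=lambda v,z:ray(c,282,v,z)[1]
print("mark",f(240.1,.030)-.004,f(245.8,.042)-.004,f(257.4,.042)+.004)
print("bar",f(237.1,.031)-.0025,f(240.2,.037)-.0025,f(247.7,.037)+.0025)
print(c["eye"])
def y(v,z):return f(v,z)
E
```

```text
mark -0.010814043999033119 -0.009982045209728663 -0.00979626920547667
bar -0.0068319430650583875 -0.006694818851397671 -0.0068187231568421994
[0.58547716 0.06240537 0.2103238 ]
```

The bar is still about 3 mm short of the marks (3.4 mm from this view, 2.7 mm from the earlier one). I pull 3 mm more.

Emit:
move_arm(series=[[-0.1,0,0,0,0,0,1],[-0.2,0,0,0,0,0,1],[-0.32,0,0,0,0,0,1],[-0.32,0,0,0,0,0,1],[-0.32,0,0,0,0,0,1]])

```text
t: 12.5
eef_pos: [0.5873, -0.0094, 0.0788]
tool_rot: [180.0, -0.2, 91.1]
wrist_force: [-1.5, 7.8, 6.4]
finger_gap: 0.0227
```

```bash
python3 - <<'E'
from h import *
c=cam("wrist"); np.save("w13.npy",c,allow_pickle=True)
crop(c,195,200,370,290,4.5,"w13c.png")
g=cv2.cvtColor(c["img"],cv2.COLOR_RGB2GRAY)
for n,cols in [("L",range(211,226)),("barL",range(254,268)),("barR",range(298,312)),("R",range(338,353))]:
    print(n,[(r,int(g[r,list(cols)].mean())) for r in range(230,262)])
delta([.5875,-.0094,.079],91)
E
```

```text
L [(230, 236), (231, 237), (232, 236), (233, 234), (234, 218), (235, 161), (236, 108), (237, 91), (238, 89), (239, 91), (240, 96), (241, 104), (242, 107), (243, 106), (244, 108), (245, 110), (246, 110), (247, 109), (248, 107), (249, 106), (250, 106), (251, 109), (252, 120), (253, 140), (254, 177), (255, 216), (256, 232), (257, 235), (258, 235), (259, 235), (260, 235), (261, 235)]
barL [(230, 236), (231, 236), (232, 236), (233, 236), (234, 236), (235, 233), (236, 215), (237, 153), (238, 100), (239, 92), (240, 100), (241, 105), (242, 106), (243, 106), (244, 106), (245, 107), (246, 109), (247, 114), (248, 121), (249, 137), (250, 157), (251, 157), (252, 144), (253, 118), (254, 99), (255, 94), (256, 90), (257, 87), (258, 85), (259, 82), (260, 82), (261, 80)]
barR [(230, 236), (231, 236), (232, 236), (233, 236), (234, 235), (235, 234), (236, 220), (237, 171), (238, 115), (239, 92), (240, 95), (241, 103), (242, 107), (243, 107), (244, 107), (245, 108), (246, 112), (247, 130), (248, 153), (249, 158), (250, 158), (251, 157), (252, 152), (253, 139), (254, 116), (255, 100), (256, 94), (257, 90), (258, 87), (259, 84), (260, 83), (261, 82)]
R [(230, 236), (231, 236), (232, 236), (233, 236), (234, 233), (235, 219), (236, 163), (237, 109), (238, 90), (239, 88), (240, 89), (241, 94), (242, 103), (243, 108), (244, 109), (245, 109), (246, 110), (247, 109), (248, 109), (249, 107), (250, 107), (251, 107), (252, 108), (253, 130), (254, 180), (255, 222), (256, 233), (257, 235), (258, 235), (259, 235), (260, 234), (261, 235)]
t 12.55 d [ 0.    0.03 -0.02] w [ 0.02 -0.18  0.09] F [-2.  8.  6.] gap 0.0224 pos [ 0.5872 -0.0094  0.0788] rot [179.98  -0.18  91.09] q [-1.  25.2 -8.5 56.2  0.2 87.9]
```

View pics/w13c.png

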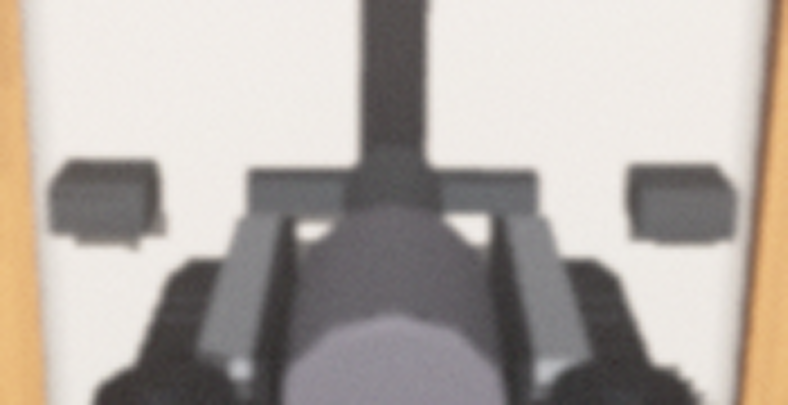

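```bash
python3 - <<'E'
from h import *
c=np.load("w13.npy",allow_pickle=True).item()
f=lambda v,z:ray(c,282,v,z)[1]
print("mark",f(235.4,.030)-.004,f(241.2,.042)-.004,f(253.3,.042)+.004)
print("bar",f(237.1,.031)-.0025,f(240.2,.037)-.0025,f(247.5,.037)+.0025)
E
```

```text
mark -0.010387534859837632 -0.009807761566098454 -0.009888240321185977
bar -0.009705578642877547 -0.009569157937902402 -0.00955518512527609
```

```bash
python3 - <<'E'
from h import *
c=cam("scene"); cv2.imwrite("pics/s14.png",c["img"][:,:,::-1])
delta([.5875,-.0094,.079],91)
E
```

```text
t 12.6 d [-0.    0.03 -0.02] w [ 0.02 -0.18  0.09] F [-1.9  8.1  6.3] gap 0.0223 pos [ 0.5872 -0.0094  0.0788] rot [179.98  -0.18  91.09] q [-1.  25.2 -8.6 56.2  0.2 87.9]
```

View pics/s14.png

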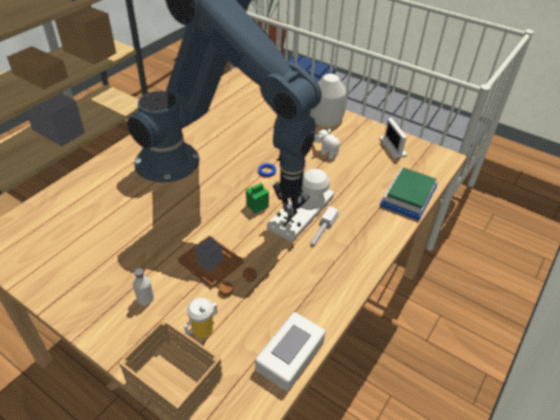

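The cover stands in the tray at (209,253), the bystanders are where they were, and the lever is held at the marks. Handing in.

```bash
python3 - <<'E'
from h import *
env.close_job()
delta([.5875,-.0094,.079],91)
E
```

```text
the job is handed in; nothing more can be done
the job is handed in; nothing more can be done
```

I lifted the grey cover off the lever, lowered it upright onto the tray floor and released it there. Then I gripped the lever knob, pulled it about 36 mm and handed the job in at 12.6 s, still holding it. No verdict is reported.

- **Lever position:** the last wrist picture put the crossbar 0.3–0.7 mm short of the mark blocks' middle, inside the 4 mm limit. Before the final 3 mm pull, two views disagreed by 0.7 mm on the distance left (2.7 and 3.4 mm).
- **Grip:** the fingers were steady at about 22 mm with about 8 N of pull at the wrist, and the knob had not slipped.
- **Cover and bystanders:** the last scene picture showed the cover standing in the tray and the other things in their original places. I judged both by eye.
- **Top camera:** the arm blocked its view of the marks at the end, so the final alignment rests on the wrist camera alone. Before the lift I took one top-view reading of the marks, about 39 mm of pull, roughly 3 mm more than the wrist views. I trusted the wrist views because they are much closer.

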